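# Lock the access panel with its quarter-turn fastener

## Robot

A 6-joint arm with a two-finger parallel gripper is mounted at the origin on a cart in front of the work surface, level with it; the furniture and walls round the work are solid. World frame = base frame: x ahead of the robot, y to its left, z up, the work surface at z = 0. Lengths are in m, angles in rad, forces in N, time in s.
With the tool pointing down it reaches from about 0.25 to 0.775 m from the base axis. Payload 4 kg.
Tool frame: the origin (TCP) lies at the centre of the arm's flange, where the gripper is bolted on; the fingertips stand 199 mm ahead of it and the grasp point (between the pads) lies 180 mm ahead of it (robot.tcp_to_tips is the z of the fingertips in the tool frame, in m); z points along the fingers, y is the line along which they close (so a half turn about z gives the same grasp; the last joint's range is limited). The gripper opens to 94 mm and grips with 3 to 60 N. Pads are 16 mm wide; open, the fingers measure 119 mm over their backs; the gripper's body (75 mm by 177 mm) begins 78 mm behind the grasp point.
Start: joints at [1.211, 0.087, 1.371, -0, 1.684, -0.103], TCP at [0.14, 0.532, 0.405] pointing down, gripper open.
Joint ranges: [-3.1, 3.1], [-0.76, 2.03], [0.27, 2.55], [-1.08, 4.22], [0.17, 2.65], [-2.57, 2.57]. Speed limits (rad/s): [2.79, 2.79, 3.14, 3.14, 3.14, 3.14].

## Interface

Orientations are given as [roll, pitch, yaw] about the fixed x, y, z axes, in that order (R = Rz(yaw) Ry(pitch) Rx(roll)).
In Python, from bench import robot gives the robot as it stands.
- The arm moves only by the tool play_rows, never from a script. Its arguments are lists of equal length, an entry for each row: "translation": the shift along the tool's x, y, z scaled (see below), a list of three; "twist": the turn, a rotation vector about the tool's x, y, z scaled (see below), a list of three; "gripper": the opening, from -1 (shut) to 1 (fully open). A call has 1 to 8 rows; each row shifts and turns the commanded pose from where the row before left it, along the tool's axes as they then stand; what a row does not reach is not made up. The controller multiplies each number of a shift by 0.04 m and each number of a turn by 0.1 rad. A row lasts 1/10 s, in which the tool goes at most 50 mm and 8.59 degrees, less where a joint would pass 70% of its speed; a pose out of reach is approached as far as the arm can. A call with a number of a shift or a turn outside -1 to 1 is refused whole. A call with a gripper value outside its range is refused whole. The fingers move at their own pace and stop on an object; the grip force is fixed at half the most. Time passes only in rows, so rows that do not move let the fingers close. It gives the time, the measured TCP pose, the force, the opening and the grip force at its end, in the units of the state.
- robot.get_obs(): the state, without advancing time (a new reading comes with each control period).
- robot.snapshot(name): name is "scene" or "top"; returns the picture (384x512x3 uint8, red, green, blue); there is no depth.
- robot.camera_model(name): a dict with "camera_matrix" (3x3 intrinsics, pixels), "k1" (the pictures are not rectified: a ray, as slopes to the right and down, at radius r is drawn at 1 + k1 r^2 times it, then the intrinsics apply), "rvec" (rotation vector, rad) and "tvec" (3), from world to camera coordinates, as OpenCV has them. Camera axes: x right, y down, z forward; pixel columns grow to the right and rows downward; lengths in m; the calibration is good to about 2 mm. A picture is of the moment at which its call begins. camera_model takes no time and is no camera call.
- robot.close_job(): hands the job in; it is judged then, once.
Trained networks look in the newest picture that a camera, given by its name, has taken for a name from the list of things; names that differ only in an ending like _2 or _b are one class to them, and where a whole thing is asked for, a point or a joint stands for the part that bears it (a point fixed in the world has none). Each returns a list of dicts, best first, with "score" (0 to 1); they miss things now and then, are a little off and sometimes report something else, mostly with a low value. They report only what shows in the picture. A call takes as long as a camera call.
- robot.recognise(name, camera): "centre" ([x, y, z] in m, in world coordinates, good to about 4 mm: the middle of the surface that is visible of it).
- robot.spot_point(name, camera): "centre" ([x, y, z] in m, in world coordinates, good to about 4 mm: a listed point, or the origin of a listed thing).
The state is a dict: "time": time; "joint_positions": joint angles; "qvel": joint speeds; "joint_torque": joint torques, N m; "tool_pos": TCP position; "ee_rot": TCP orientation; "wrist_force": force on the tool from outside, world axes, zero at the start; "wrist_torque": the same for the moment, N m; "width": finger opening in m; "finger_force": force on a finger pad.
Only numpy, scipy, OpenCV 4.12 (cv2) and the standard library are available. Lean on these libraries where they do the work, as an engineer would, in place of code of your own. Each camera call takes 0.05 s, during which the arm holds its last target. There are 200 camera calls.

## Task

The sprung access panel of the low filter housing stands ajar. Set a fingertip in the slot of the round fastener, push the panel down with it until the panel is fully home, and, keeping it down, turn the fastener a quarter turn clockwise (seen from above) to its stop, so that the panel stays locked shut when you take the hand away. Do not pinch or lift anything or pull the panel open, and leave the bottles, beaker and tape roll around it where they stand.

Things in the scene. Friction and masses are not known exactly. Their poses are not given: they have to be found in the camera images.
- housing: Low white filter housing, 250 x 220 x 72 mm, fixed to the worktop. Origin under its centre; x runs from its front (fastener end) to its rear (hinge end, two hose stubs), y to the left, z up. A flat aluminium panel (204 x 222 x 6 mm) covers its open top; shut, the panel's upper face is 72 mm above the worktop. The fastener's axis is at x = -55 mm, y = 0 in this frame.
- slot (a point): Centre of the floor of the fastener's slot, on the turning axis, 74 mm above the worktop with the panel shut. y lies along the slot, x across it, z up; it turns with the fastener and tilts with the panel. The slot is 32 mm wide, 12 mm deep, straight through the axis. A fingertip about 20 mm from the axis, moved round in an arc, turns the head; wide closed fingers must turn with the slot.
- panel (a joint): Panel hinge, rad: 0 = fully shut (its stop), grows as the free front edge rises. A spring keeps it ajar at about 0.12 rad (fastener about 16 mm up); about 6 N down at the fastener shuts it, and let go it springs up again unless locked. Locked, it rests below 0.015.
- cam (a joint): Fastener angle, rad: 0 = slot along the housing's y, unlocked; grows clockwise seen from above to the stop at 1.571 = slot along the housing's x, locked. Turning takes 0.06 to 0.15 N m; it stays where left. Under the panel a tongue turns with it and over the last 25 degrees passes under a fixed keeper; turned with the panel up, it ends above the keeper and the panel cannot shut.
- panel_hinge (a point): Middle of the panel's hinge line, which runs along the housing's y at x = +80 mm, z = 66 mm in the housing's frame. The fastener's axis lies 135 mm in front of it.
- collar (a point): Centre of the round fastener at the level of the top of its fixed black collar (outer diameter 104 mm, inner 92 mm), 87 mm above the worktop with the panel shut. In the collar sits the turning head, 89 mm in diameter: two bright metal half-moons, 12 mm high, on a dark floor, with the slot between them from collar to collar. Half-moon tops are 1 mm below the collar's top.
- panel_edge (a point): Middle of the panel's free (front) edge, on its upper face, 125 mm in front of the housing's centre, 70 mm in front of the fastener's axis.
- amber_bottle: Bystander: brown bottle with black cap, 58 mm diameter, 126 mm tall, standing to the right of the housing. Origin under its centre.
- dropper_bottle: Bystander: small white dropper bottle with pointed cap, 31 mm diameter, 94 mm tall, standing to the left of the housing. Origin under its centre.
- label_tape: Bystander: roll of white tape lying flat, 62 mm diameter, 18 mm high, to the right of the housing, nearer its front. Origin under its centre.
- beaker_50: Bystander: small glass beaker, 50 mm diameter, 61 mm tall, to the left of the housing. Origin under its centre.

How it is judged:
On the way, in this order (a step that is already met when the one before it is completed fails the run):
1. the panel is pushed fully home (hinge below 0.02 rad) by the fingers while the fastener is still unlocked (below 0.8 rad) (value of joint panel below 0.02 rad and value of joint cam below 0.8 rad and contact force between the fingers and housing above 0.5 N), for 0.1 s.
2. the fastener is turned clockwise to its stop (over 1.45 rad) with the panel down (value of joint cam above 1.45 rad and value of joint panel below 0.025 rad), for 0.2 s.
At the end, for the whole second after the job is handed in: The fastener is within about 7 degrees of its locked stop (over 1.45 rad) and the panel stays shut by itself (hinge below 0.025 rad, free edge less than 5 mm up); bottles, beaker and tape roll upright and within 30 mm of where they stood (all of step 2 and distance of each of amber_bottle, dropper_bottle, label_tape, beaker_50 from where it was at the start of the episode below 0.03 m and angle between each of amber_bottle, dropper_bottle, label_tape, beaker_50's own z axis and vertical below 0.2 rad); the robot touches nothing.
It fails at once if the panel is lifted or pulled open (value of joint panel above 0.35 rad).
It fails at once if a bystander is carried, pushed away or tipped (distance of any of amber_bottle, dropper_bottle, label_tape, beaker_50 from where it was at the start of the episode above 0.03 m or angle between any of amber_bottle, dropper_bottle, label_tape, beaker_50's own z axis and vertical above 0.3 rad).
It also fails if it takes over 40 s, if anything falls off the work surface, if the arm or the gripper's body presses on something with over 40 N, if the wrist force passes 120 N, or if a joint passes its speed limit or range.

## Working session

There is one attempt and no reset: what is moved stays moved. The work goes in short steps, Python scripts to look and compute and a tool call to move; the robot and the scene stay as the last step left them, time stands still between calls to the robot, and variables do not carry over. Pictures are saved under pics/ and viewed, at most 10 in all, crops included, and the job is handed in when it is done.

Besides the shell and the picture viewer there is one more tool, called after "Emit:" as name(argument=value, ...), one argument or row to a line, values as JSON. play_rows: Moves the arm, as the interface text tells. Its arguments: {"type":"object","properties":{"translation":{"type":"array","items":{"type":"array","items":{"type":"number","minimum":-1,"maximum":1}}},"twist":{"type":"array","items":{"type":"array","items":{"type":"number","minimum":-1,"maximum":1}}},"gripper":{"type":"array","items":{"type":"number"}}},"required":["translation","twist","gripper"]}

```bash
mkdir -p pics; python3 - <<'E'
from bench import robot
import cv2
o=robot.get_obs()
print({k:o[k] for k in('time','tool_pos','ee_rot','width')}, robot.tcp_to_tips)
for c in('scene','top'):
    cv2.imwrite(f'pics/{c}0.png',robot.snapshot(c)[:,:,::-1])
    for n in('slot','collar','panel_hinge','panel_edge','housing','amber_bottle','dropper_bottle','label_tape','beaker_50'):
        r=robot.spot_point(n,c)
        print(c,n,[([round(float(v),3) for v in d['centre']],round(d['score'],2)) for d in r[:2]])
E
```

```text
{'time': 0.0, 'tool_pos': array([0.13965774, 0.53186081, 0.40352578]), 'ee_rot': array([-3.13945552e+00, -2.15925887e-04,  2.88482557e+00]), 'width': 0.09424872361770467} 0.1992
scene slot [([0.516, -0.057, 0.089], 0.68)]
scene collar [([0.513, -0.057, 0.106], 0.64)]
scene panel_hinge [([0.637, -0.01, 0.067], 0.62)]
scene panel_edge []
scene housing [([0.561, -0.041, 0.002], 0.97)]
scene amber_bottle [([0.679, -0.204, 0.003], 0.84), ([0.639, -0.009, 0.07], 0.16)]
scene dropper_bottle []
scene label_tape []
scene beaker_50 [([0.569, 0.159, -0.003], 0.76)]
top slot [([0.511, -0.055, 0.09], 0.63)]
top collar [([0.516, -0.054, 0.107], 0.84)]
top panel_hinge [([0.637, -0.012, 0.066], 0.83)]
top panel_edge [([0.443, -0.082, 0.102], 0.55)]
top housing [([0.558, -0.042, 0.001], 0.71)]
top amber_bottle [([0.677, -0.203, -0.005], 0.85), ([0.562, -0.246, -0.002], 0.44)]
top dropper_bottle [([0.499, 0.113, -0.0], 0.56)]
top label_tape [([0.559, -0.247, -0.002], 0.68)]
top beaker_50 [([0.565, 0.158, 0.003], 0.93), ([0.442, -0.081, 0.097], 0.27)]
```

View pics/scene0.png

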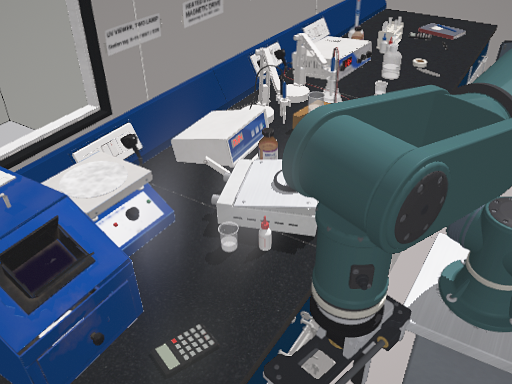

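View pics/top0.png

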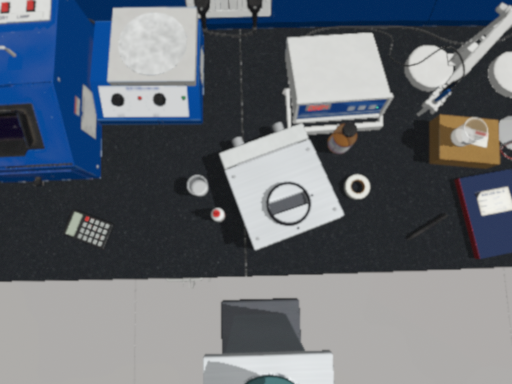

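The scene view shows the housing mostly hidden by the arm. In the top view the collar is at about (289,204), with its slot roughly along the housing's y, and the bystanders are clear of it. The measurements agree on a housing yaw of about 0.35 and an ajar fastener near (0.513,-0.056). I'll check this with a model overlay.

```bash
python3 - <<'E'
from bench import robot
import cv2,numpy as np
m=robot.camera_model('top');K=np.array(m['camera_matrix']);d=np.array([m['k1'],0,0,0,0.]);rv=np.array(m['rvec'],float);tv=np.array(m['tvec'],float)
im=cv2.imread('pics/top0.png')
yaw=.35;h=np.array([.637,-.0115,.066])
c,s=np.cos(yaw),np.sin(yaw);Rz=np.array([[c,-s,0],[s,c,0],[0,0,1]])
a=.12;Ry=np.array([[np.cos(a),0,np.sin(a)],[0,1,0],[-np.sin(a),0,np.cos(a)]])
W=lambda P:h+(np.array(P)@Ry.T)@Rz.T
t=np.linspace(0,2*np.pi,80)
S=5;x0,y0=200,115
big=cv2.resize(im[y0:y0+135,x0:x0+155],None,fx=S,fy=S,interpolation=cv2.INTER_CUBIC)
def dr(P,col,cl=True):
    p=cv2.projectPoints(W(P),rv,tv,K,d)[0][:,0]
    p=((p-[x0,y0]+.5)*S).astype(int);cv2.polylines(big,[p],cl,col,1)
dr([[-135+.052*1e3*np.cos(u),52*np.sin(u),21] for u in t] and np.c_[-.135+.052*np.cos(t),.052*np.sin(t),0*t+.021],(0,0,255))
dr(np.c_[-.135+.046*np.cos(t),.046*np.sin(t),0*t+.021],(0,255,0))
dr([[-.151,-.04,.02],[-.151,.04,.02],[-.119,.04,.02],[-.119,-.04,.02]],(255,0,255))
dr([[-.205,-.111,.006],[-.205,.111,.006],[-.001,.111,.006],[-.001,-.111,.006]],(255,0,0))
print(W([[-.135,0,.008],[-.135,0,.021]]))
cv2.imwrite('pics/ov.png',big)
E
```

```text
[[ 0.51199629 -0.05712991  0.09010362]
 [ 0.5134582  -0.05659628  0.10301013]]
```

View pics/ov.png

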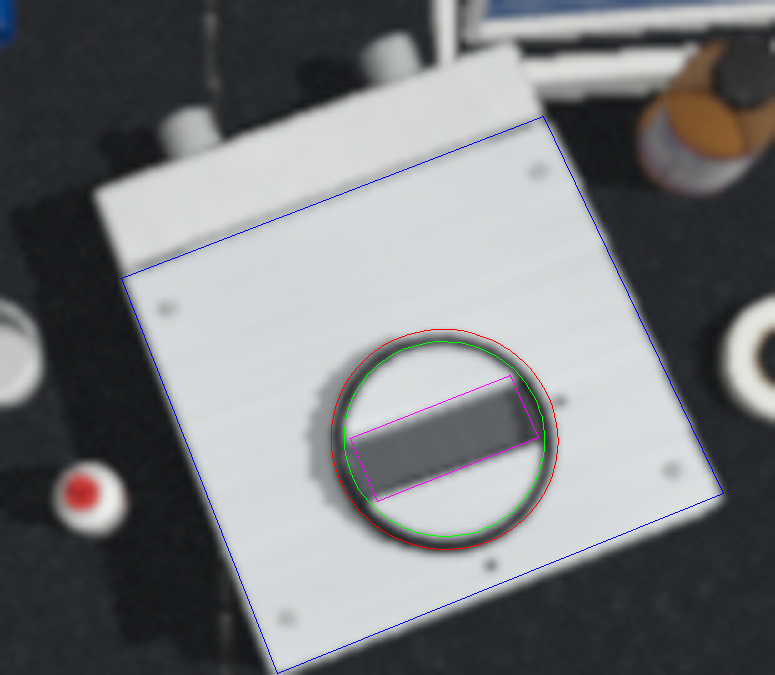

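Emit:
play_rows(
  translation=[
    [0, 0, 0],
    [0, 0, 0],
    [0, 0, 0],
    [0, 0, 0],
    [0, 0, 0],
    [0, 0, 0],
  ],
  twist=[
    [0, 0, -1],
    [0, 0, -1],
    [0, 0, -1],
    [0, 0, -1],
    [0, 0, -1],
    [0, 0, -1],
  ],
  gripper=[-0.05, -0.05, -0.05, -0.05, -0.05, -0.05],
)

```text
time: 1.6
tool_pos: [0.1397, 0.532, 0.4047]
ee_rot: [3.142, 0.0, -2.794]
wrist_force: [0.4, -0.5, -0.0]
width: 0.0496
finger_force: 0.0
```

The overlay fits: the panel, collar and slot outlines match to about 1 px, with the collar perhaps 2 mm nearer the robot than modelled. I'll straddle the axis with two half-open fingers. Moving over it now.

Emit:
play_rows(
  translation=[
    [-0.218, -1, 0],
    [-0.218, -1, 0],
    [-0.218, -1, 0],
    [-0.218, -1, 0],
    [-0.218, -1, 0],
    [-0.218, -1, 0],
    [-0.218, -1, 0],
    [-0.218, -1, 0],
  ],
  twist=[
    [0, 0, 0],
    [0, 0, 0],
    [0, 0, 0],
    [0, 0, 0],
    [0, 0, 0],
    [0, 0, 0],
    [0, 0, 0],
    [0, 0, 0],
  ],
  gripper=[-0.12, -0.12, -0.12, -0.12, -0.12, -0.12, -0.12, -0.12],
)

```text
time: 2.4
tool_pos: [0.3135, 0.2526, 0.405]
ee_rot: [3.141, 0.001, -2.798]
wrist_force: [0.0, -0.2, -1.1]
width: 0.0416
finger_force: 0.0
```

Emit:
play_rows(
  translation=[
    [-0.218, -1, 0],
    [-0.218, -1, 0],
    [-0.218, -1, 0],
    [-0.218, -1, 0],
    [-0.218, -1, 0],
    [-0.218, -1, 0],
    [-0.218, -1, 0],
    [-0.218, -1, 0],
  ],
  twist=[
    [0, 0, 0],
    [0, 0, 0],
    [0, 0, 0],
    [0, 0, 0],
    [0, 0, 0],
    [0, 0, 0],
    [0, 0, 0],
    [0, 0, 0],
  ],
  gripper=[-0.12, -0.12, -0.12, -0.12, -0.12, -0.12, -0.12, -0.12],
)

```text
time: 3.2
tool_pos: [0.487, -0.0254, 0.4049]
ee_rot: [-3.142, 0.001, -2.799]
wrist_force: [0.2, 1.4, -0.6]
width: 0.0411
finger_force: 0.0
```

Emit:
play_rows(
  translation=[
    [-0.21, -0.97, 0.5],
    [0, 0, 0.5],
    [0, 0, 0.5],
    [0, 0, 0],
  ],
  twist=[
    [0, 0, 0],
    [0, 0, 0],
    [0, 0, 0],
    [0, 0, 0],
  ],
  gripper=[-0.12, -0.12, -0.12, -0.12],
)

```text
time: 3.6
tool_pos: [0.5068, -0.0577, 0.3412]
ee_rot: [3.138, -0.006, -2.799]
wrist_force: [-0.9, 0.5, -0.7]
width: 0.0414
finger_force: 0.0
```

Emit:
play_rows(
  translation=[
    [-0.08, 0, 0.4],
    [0, 0, 0.1],
    [0, 0, 0],
  ],
  twist=[
    [0, 0, 0],
    [0, 0, 0],
    [0, 0, 0],
  ],
  gripper=[-0.08, -0.08, -0.08],
)

```text
time: 3.9
tool_pos: [0.5103, -0.0561, 0.3249]
ee_rot: [3.141, -0.0, -2.798]
wrist_force: [-0.1, 0.4, 0.0]
width: 0.0429
finger_force: 0.0
```

```bash
python3 - <<'E'
from bench import robot
import cv2
cv2.imwrite('pics/t1.png',cv2.resize(robot.snapshot('top')[115:250,200:355,::-1],None,fx=3,fy=3))
cv2.imwrite('pics/s1.png',cv2.resize(robot.snapshot('scene')[120:270,190:390,::-1],None,fx=4,fy=4))
E
```

```text
(no output)
```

View pics/s1.png

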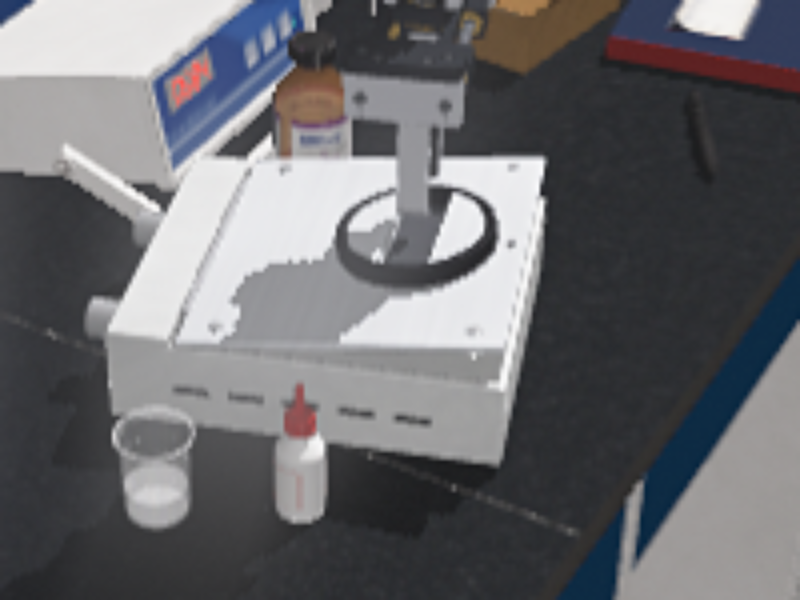

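The fingers hang right over the slot, with the near tip at about (413,210) in the crop and the dark slot floor beside and below it. I'll descend into the slot.

Emit:
play_rows(
  translation=[
    [0, 0, 0.3],
    [0, 0, 0.3],
    [0, 0, 0.15],
    [0, 0, 0.1],
    [0, 0, 0],
  ],
  twist=[
    [0, 0, 0],
    [0, 0, 0],
    [0, 0, 0],
    [0, 0, 0],
    [0, 0, 0],
  ],
  gripper=[-0.08, -0.08, -0.08, -0.08, -0.08],
)

```text
time: 4.5
tool_pos: [0.5102, -0.0564, 0.2896]
ee_rot: [3.141, -0.001, -2.798]
wrist_force: [-0.7, 0.2, 0.4]
width: 0.0431
finger_force: 0.0
```

Emit:
play_rows(
  translation=[
    [0, 0, 0.1],
    [0, 0, 0.1],
    [0, 0, 0.1],
    [0, 0, 0.1],
    [0, 0, 0],
  ],
  twist=[
    [0, 0, 0],
    [0, 0, 0],
    [0, 0, 0],
    [0, 0, 0],
    [0, 0, 0],
  ],
  gripper=[-0.08, -0.08, -0.08, -0.08, -0.08],
)

```text
time: 5.0
tool_pos: [0.51, -0.0567, 0.2745]
ee_rot: [-3.141, -0.002, -2.799]
wrist_force: [-3.4, -2.1, 4.6]
width: 0.043
finger_force: 2.5
```

Emit:
play_rows(
  translation=[
    [0, 0, 0.05],
    [0, 0, 0.05],
    [0, 0, 0],
  ],
  twist=[
    [0, 0, 0],
    [0, 0, 0],
    [0, 0, 0],
  ],
  gripper=[-0.08, -0.08, -0.08],
)

```text
time: 5.3
tool_pos: [0.5101, -0.0566, 0.2733]
ee_rot: [-3.141, -0.001, -2.798]
wrist_force: [-7.8, -0.7, 13.9]
width: 0.0436
finger_force: 7.2
```

The panel is home: the tips are at 0.074 and the force rises sharply. Turning clockwise.

Emit:
play_rows(
  translation=[
    [0.025, 0, 0],
    [0, 0, 0],
    [0, 0, 0],
    [0, 0, 0],
    [0, 0, 0],
    [0, 0, 0],
    [0, 0, 0],
    [0, 0, 0],
  ],
  twist=[
    [0, 0, 0.8],
    [0, 0, 0.8],
    [0, 0, 0.8],
    [0, 0, 0.8],
    [0, 0, 0.8],
    [0, 0, 0.8],
    [0, 0, 0.8],
    [0, 0, 0.8],
  ],
  gripper=[-0.08, -0.08, -0.08, -0.08, -0.08, -0.08, -0.08, -0.08],
)

```text
time: 6.1
tool_pos: [0.5095, -0.0572, 0.2733]
ee_rot: [-3.14, 0.002, 2.842]
wrist_force: [-6.9, -1.6, 12.6]
width: 0.0434
finger_force: 6.5
```

Emit:
play_rows(
  translation=[
    [0, 0, 0],
    [0, 0, 0],
    [0, 0, 0],
    [0, 0, 0],
    [0, 0, 0],
    [0, 0, 0],
    [0, 0, 0],
    [0, 0, 0],
  ],
  twist=[
    [0, 0, 0.8],
    [0, 0, 0.8],
    [0, 0, 0.8],
    [0, 0, 0.8],
    [0, 0, 0.8],
    [0, 0, 0.8],
    [0, 0, 0.8],
    [0, 0, 0.8],
  ],
  gripper=[-0.08, -0.08, -0.08, -0.08, -0.08, -0.08, -0.08, -0.08],
)

```text
time: 6.9
tool_pos: [0.5091, -0.0575, 0.2733]
ee_rot: [-3.14, 0.002, 2.201]
wrist_force: [-8.8, -3.0, 14.0]
width: 0.0431
finger_force: 7.0
```

```bash
python3 - <<'E'
from bench import robot
o=robot.get_obs();print(o['joint_positions'],o['wrist_force'],o['wrist_torque'],o['tool_pos'],o['ee_rot'])
E
```

```text
[-0.22226971  0.06832617  1.65581385 -0.00287137  1.41690542 -0.85250009] [-8.81036621 -3.04362838 14.01656012] [-0.54911984  1.65277792  0.08947171] [ 0.50914521 -0.0574818   0.27325842] [-3.13981579e+00  2.27901967e-03  2.20146810e+00]
```

Emit:
play_rows(
  translation=[
    [0, 0, 0],
    [0, 0, 0],
    [0, 0, 0],
    [0, 0, 0],
    [0, 0, 0],
    [0, 0, 0],
  ],
  twist=[
    [0, 0, 0.8],
    [0, 0, 0.8],
    [0, 0, 0.8],
    [0, 0, 0.8],
    [0, 0, 0.8],
    [0, 0, 0.8],
  ],
  gripper=[-0.08, -0.08, -0.08, -0.08, -0.08, -0.08],
)

```text
time: 7.5
tool_pos: [0.5105, -0.0571, 0.2734]
ee_rot: [3.136, 0.003, 1.722]
wrist_force: [-1.3, 0.8, 9.4]
width: 0.043
finger_force: 8.9
```

```bash
python3 - <<'E'
from bench import robot
o=robot.get_obs();print(o['wrist_force'],o['wrist_torque'],o['tool_pos'],o['ee_rot'])
E
```

```text
[-1.30254692  0.76077276  9.44975403] [0.20762154 0.40957942 0.49254923] [ 0.51053925 -0.0571102   0.27337101] [3.13558108e+00 2.56544333e-03 1.72197509e+00]
```

Emit:
play_rows(
  translation=[
    [0, 0, 0],
    [0, 0, 0],
    [0, 0, 0],
    [0, 0, 0],
  ],
  twist=[
    [0, 0, 0.5],
    [0, 0, 0.5],
    [0, 0, 0],
    [0, 0, 0],
  ],
  gripper=[-0.08, -0.08, -0.08, -0.08],
)

```text
time: 7.9
tool_pos: [0.5108, -0.0559, 0.2734]
ee_rot: [3.135, -0.0, 1.631]
wrist_force: [0.3, 1.4, 9.8]
width: 0.0434
finger_force: 29.4
```

```bash
python3 - <<'E'
from bench import robot
o=robot.get_obs();print(o['wrist_force'],o['wrist_torque'],o['tool_pos'],o['ee_rot'])
E
```

```text
[0.33187894 1.44094663 9.84010518] [0.23956447 0.3244772  1.767992  ] [ 0.51080406 -0.05588739  0.27338409] [ 3.13470436e+00 -5.79895913e-05  1.63082254e+00]
```

The torque is 1.8 N m, far above the turning torque, so it is at the stop. I'll back off within the slack and lift out.

Emit:
play_rows(
  translation=[
    [0, 0, 0],
    [0, 0, 0],
    [0, 0, -0.3],
    [0, 0, -0.5],
    [0, 0, -0.8],
    [0, 0, -1],
    [0, 0, -1],
    [0, 0, 0],
  ],
  twist=[
    [0, 0, -0.8],
    [0, 0, -0.8],
    [0, 0, 0],
    [0, 0, 0],
    [0, 0, 0],
    [0, 0, 0],
    [0, 0, 0],
    [0, 0, 0],
  ],
  gripper=[-0.08, -0.08, -0.08, -0.08, -0.08, -0.08, -0.08, -0.08],
)

```text
time: 8.7
tool_pos: [0.5102, -0.0568, 0.4218]
ee_rot: [3.129, 0.005, 1.784]
wrist_force: [0.8, 0.6, 0.6]
width: 0.0433
finger_force: 0.0
```

Emit:
play_rows(
  translation=[
    [-0.6, 0.8, 0],
    [-0.6, 0.8, 0],
    [-0.6, 0.8, 0],
    [-0.6, 0.8, 0],
    [-0.6, 0.8, 0],
    [-0.6, 0.8, 0],
    [0, 0, 0],
  ],
  twist=[
    [0, 0, 0],
    [0, 0, 0],
    [0, 0, 0],
    [0, 0, 0],
    [0, 0, 0],
    [0, 0, 0],
    [0, 0, 0],
  ],
  gripper=[-0.08, -0.08, -0.08, -0.08, -0.08, -0.08, -0.08],
)

```text
time: 9.4
tool_pos: [0.7318, -0.1593, 0.4059]
ee_rot: [-3.135, -0.004, 1.782]
wrist_force: [-0.8, -0.8, -0.0]
width: 0.0434
finger_force: 0.0
```

```bash
python3 - <<'E'
from bench import robot
import cv2,numpy as np
a=cv2.resize(robot.snapshot('top')[110:260,190:390,::-1],None,fx=3,fy=3)
b=cv2.resize(robot.snapshot('scene')[150:260,190:340,::-1],None,fx=4,fy=4)[:,:600][:150*3]
b=cv2.resize(b,(600,440))[:150]if 0 else cv2.resize(b,(200,150))
cv2.imwrite('pics/end.png',a)
for n in('collar','panel_edge'):
  for c in('top','scene'): print(n,c,[(d['centre'],d['score']) for d in robot.spot_point(n,c)[:1]])
print(robot.get_obs()['tool_pos'])
E
```

```text
collar top [([0.509, -0.0583, 0.0904], 0.57)]
collar scene [([0.5077, -0.057, 0.09], 0.57)]
panel_edge top [([0.4398, -0.0804, 0.0752], 0.82)]
panel_edge scene [([0.4414, -0.0788, 0.0789], 0.78)]
[ 0.72654131 -0.15591174  0.41684891]
```

View pics/end.png

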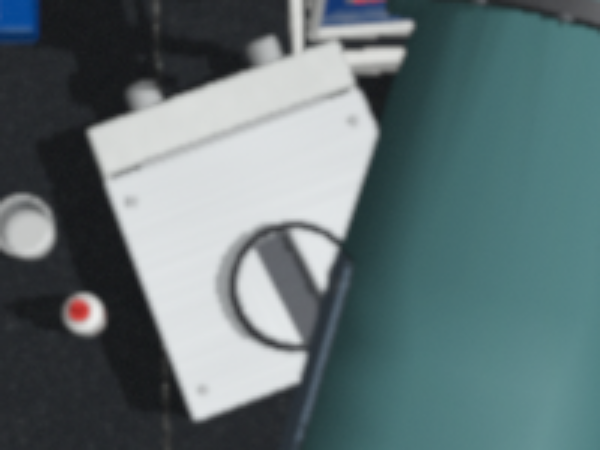

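The panel is down (edge at about 75–79 mm, was 102) and the slot lies along the housing's x. The arm hides part of the head, so I'll clear it to check the angle.

Emit:
play_rows(
  translation=[
    [1, -0.56, 0],
    [1, -0.56, 0],
    [1, -0.56, 0],
    [1, -0.56, 0],
    [1, -0.56, 0],
    [1, -0.56, 0],
    [1, -0.56, 0],
    [1, -0.56, 0],
  ],
  twist=[
    [0, 0, 0],
    [0, 0, 0],
    [0, 0, 0],
    [0, 0, 0],
    [0, 0, 0],
    [0, 0, 0],
    [0, 0, 0],
    [0, 0, 0],
  ],
  gripper=[-0.08, -0.08, -0.08, -0.08, -0.08, -0.08, -0.08, -0.08],
)

```text
time: 10.5
tool_pos: [0.4813, 0.1191, 0.4163]
ee_rot: [3.138, -0.0, 1.785]
wrist_force: [0.3, 0.6, 0.3]
width: 0.0432
finger_force: 0.0
```

Emit:
play_rows(
  translation=[
    [1, -0.56, 0],
    [1, -0.56, 0],
    [1, -0.56, 0],
    [1, -0.56, 0],
    [1, -0.56, 0],
    [1, -0.56, 0],
    [0, 0, 0],
    [0, 0, 0],
  ],
  twist=[
    [0, 0, 0],
    [0, 0, 0],
    [0, 0, 0],
    [0, 0, 0],
    [0, 0, 0],
    [0, 0, 0],
    [0, 0, 0],
    [0, 0, 0],
  ],
  gripper=[-0.08, -0.08, -0.08, -0.08, -0.08, -0.08, -0.08, -0.08],
)

```text
time: 11.3
tool_pos: [0.3005, 0.3238, 0.4159]
ee_rot: [3.139, -0.001, 1.788]
wrist_force: [0.3, -0.5, 0.6]
width: 0.0435
finger_force: 0.0
```

```bash
python3 - <<'E'
from bench import robot
import cv2,numpy as np
m=robot.camera_model('top');K=np.array(m['camera_matrix']);d=np.array([m['k1'],0,0,0,0.]);rv=np.array(m['rvec'],float);tv=np.array(m['tvec'],float)
im=robot.snapshot('top')[:,:,::-1].copy();cv2.imwrite('pics/t3.png',im)
yaw=.35;h=np.array([.635,-.0115,.066])
c,s=np.cos(yaw),np.sin(yaw);Rz=np.array([[c,-s,0],[s,c,0],[0,0,1]])
S=5;x0,y0=200,115
# rectified view of the head-top plane z=.086, 0.5 mm/px, housing x up, housing y left
N=240;g=(np.arange(N)-N/2)*.0005
P=np.array([[[-.135-v,-u,.020] for u in g] for v in g]).reshape(-1,3)@Rz.T+h
p=cv2.projectPoints(P,rv,tv,K,d)[0].reshape(N,N,2).astype(np.float32)
r=cv2.remap(im,p[...,0],p[...,1],cv2.INTER_CUBIC)
cv2.imwrite('pics/rect.png',cv2.resize(r,None,fx=2,fy=2))
G=cv2.cvtColor(r,cv2.COLOR_BGR2GRAY).astype(float)
w=G[N//2-56:N//2+57,:]   # rows within +-28 mm
L=[];R=[]
for row in w:
    seg=row[N//2-60:N//2+60];dg=np.gradient(cv2.GaussianBlur(seg.reshape(1,-1),(0,0),2)[0])
    L.append(np.argmin(dg[15:75])+15);R.append(np.argmax(dg[50:105])+50)
y=np.arange(len(L))
for q in(L,R):print(np.degrees(np.arctan(np.polyfit(y,q,1)[0])),np.median(q))
print(robot.get_obs()['tool_pos'])
E
```

```text
4.771055970473578 30.0
4.507358112780777 90.0
[0.30145218 0.32325006 0.41562566]
```

View pics/rect.png

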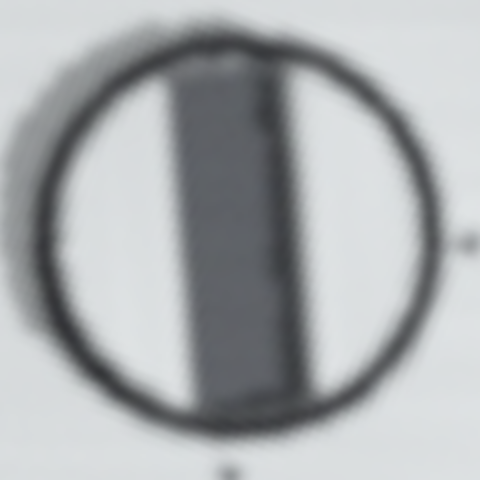

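The rectified head shows the slot edges slanting about 4.6° from my assumed housing x, with the dark slot running from top-left (225,70) to bottom-right (255,400). I'll measure the start picture the same way to cancel the yaw error.

```bash
python3 - <<'E'
from bench import robot
import cv2,numpy as np
m=robot.camera_model('top');K=np.array(m['camera_matrix']);d=np.array([m['k1'],0,0,0,0.]);rv=np.array(m['rvec'],float);tv=np.array(m['tvec'],float)
yaw=.35;c,s=np.cos(yaw),np.sin(yaw);Rz=np.array([[c,-s,0],[s,c,0],[0,0,1]])
N=240;g=(np.arange(N)-N/2)*.0005
def rect(f,a,h,z,cx=-.135,turn=0):
    Ry=np.array([[np.cos(a),0,np.sin(a)],[0,1,0],[-np.sin(a),0,np.cos(a)]])
    V,U=np.meshgrid(g,g,indexing='ij')
    if turn: X,Y=-U,V     # slot (housing y) vertical
    else: X,Y=-V,-U
    P=np.stack([cx+X,Y,0*X+z],-1).reshape(-1,3)@Ry.T@Rz.T+h
    p=cv2.projectPoints(P,rv,tv,K,d)[0].reshape(N,N,2).astype(np.float32)
    return cv2.cvtColor(cv2.remap(cv2.imread(f),p[...,0],p[...,1],cv2.INTER_CUBIC),cv2.COLOR_BGR2GRAY).astype(float)
def slopes(G,lo,hi):
    w=cv2.GaussianBlur(G[N//2-50:N//2+51],(0,0),2)[:,N//2-60:N//2+60];dg=np.gradient(w,axis=1)
    y=np.arange(len(w));out=[]
    for q in(dg[:,5:60].argmin(1)+5,dg[:,60:115].argmax(1)+60):
        f=np.polyfit(y,q,1);k=abs(q-np.polyval(f,y))<4;f=np.polyfit(y[k],q[k],1);out.append((round(np.degrees(np.arctan(f[0])),2),int(k.sum())))
    return out
print('start',slopes(rect('pics/top0.png',.12,np.array([.636,-.0115,.066]),.02,turn=1),0,0))
print('end',slopes(rect('pics/t3.png',0,np.array([.635,-.0115,.066]),.02),0,0))
# housing yaw from panel/rear seam and sides, panel shut
im=rect('pics/t3.png',0,np.array([.635,-.0115,.066]),.006,cx=-.0)
w=cv2.GaussianBlur(im,(0,0),1.5)[:, :];q=w[70:170].argmin(0)+70;x=np.arange(N);f=np.polyfit(x,q,1);k=abs(q-np.polyval(f,x))<4;f=np.polyfit(x[k],q[k],1)
print('seam slope deg',np.degrees(np.arctan(f[0])),k.sum())
E
```

```text
start [(np.float64(-1.89), 101), (np.float64(-2.97), 101)]
end [(np.float64(4.77), 101), (np.float64(4.48), 101)]
seam slope deg 0.8336788576340566 240
```

The end angle comes out 5–7° short of locked, too close to the limit; backing off while pressing on the floor probably dragged the head back. I'll go back, turn it to the stop with the tips just above the slot floor, and lift out.

Emit:
play_rows(
  translation=[
    [0, 0, 0],
    [0, 0, 0],
    [-0.98, 0.08, 0],
    [-0.98, 0.08, 0],
    [-0.98, 0.08, 0],
    [-0.98, 0.08, 0],
    [-0.98, 0.08, 0],
    [-0.98, 0.08, 0],
  ],
  twist=[
    [0, 0, -1],
    [0, 0, -1],
    [0, 0, 0],
    [0, 0, 0],
    [0, 0, 0],
    [0, 0, 0],
    [0, 0, 0],
    [0, 0, 0],
  ],
  gripper=[-0.08, -0.08, -0.08, -0.08, -0.08, -0.08, -0.08, -0.08],
)

```text
time: 12.15
tool_pos: [0.415, 0.1129, 0.4151]
ee_rot: [3.14, 0.001, 1.981]
wrist_force: [0.3, -0.6, 0.8]
width: 0.0429
finger_force: 0.0
```

Emit:
play_rows(
  translation=[
    [-0.98, 0.08, 0],
    [-0.98, 0.08, 0],
    [-0.98, 0.08, 0],
    [-0.98, 0.08, 0.2],
    [-0.98, 0.08, 0.6],
    [0, 0, 0.9],
    [0, 0, 0.9],
    [0, 0, 0],
  ],
  twist=[
    [0, 0, 0],
    [0, 0, 0],
    [0, 0, 0],
    [0, 0, 0],
    [0, 0, 0],
    [0, 0, 0],
    [0, 0, 0],
    [0, 0, 0],
  ],
  gripper=[-0.08, -0.08, -0.08, -0.08, -0.08, -0.08, -0.08, -0.08],
)

```text
time: 12.95
tool_pos: [0.5058, -0.0587, 0.305]
ee_rot: [-3.132, -0.007, 1.98]
wrist_force: [0.1, -0.0, -0.2]
width: 0.0435
finger_force: 0.0
```

Emit:
play_rows(
  translation=[
    [0, 0.11, 0],
    [0, 0, 0],
    [0, 0, 0.3],
    [0, 0, 0.25],
    [0, 0, 0.15],
    [0, 0, 0],
  ],
  twist=[
    [0, 0, 0],
    [0, 0, 0],
    [0, 0, 0],
    [0, 0, 0],
    [0, 0, 0],
    [0, 0, 0],
  ],
  gripper=[-0.08, -0.08, -0.08, -0.08, -0.08, -0.08],
)

```text
time: 13.55
tool_pos: [0.5116, -0.0546, 0.2811]
ee_rot: [-3.139, -0.002, 1.985]
wrist_force: [1.0, 0.7, -0.8]
width: 0.0432
finger_force: 0.0
```

Emit:
play_rows(
  translation=[
    [0, 0, 0],
    [0, 0, 0],
    [0, 0, 0],
    [0, 0, 0],
    [0, 0, 0],
  ],
  twist=[
    [0, 0, 0.6],
    [0, 0, 0.6],
    [0, 0, 0.6],
    [0, 0, 0.6],
    [0, 0, 0],
  ],
  gripper=[-0.08, -0.08, -0.08, -0.08, -0.08],
)

```text
time: 14.05
tool_pos: [0.5121, -0.0549, 0.2829]
ee_rot: [3.141, 0.0, 1.745]
wrist_force: [0.0, -0.4, -0.0]
width: 0.0433
finger_force: 0.1
```

```bash
python3 - <<'E'
from bench import robot
o=robot.get_obs();print(o['wrist_force'],o['wrist_torque'],o['tool_pos'],o['ee_rot'])
E
```

```text
[ 0.0484219  -0.36165381 -0.0348644 ] [-0.14002457  0.04583    -0.01733618] [ 0.51209127 -0.05489461  0.28287137] [3.14129339e+00 3.72067847e-04 1.74507225e+00]
```

Emit:
play_rows(
  translation=[
    [-0.04, -0.07, 0],
    [0, 0, 0.1],
    [0, 0, 0.06],
    [0, 0, 0],
  ],
  twist=[
    [0, 0, -0.8],
    [0, 0, 0],
    [0, 0, 0],
    [0, 0, 0],
  ],
  gripper=[-0.08, -0.08, -0.08, -0.08],
)

```text
time: 14.45
tool_pos: [0.5094, -0.0568, 0.2755]
ee_rot: [-3.141, -0.001, 1.824]
wrist_force: [-0.0, -1.2, 0.4]
width: 0.0433
finger_force: 0.0
```

Emit:
play_rows(
  translation=[
    [0, 0, 0],
    [0, 0, 0],
    [0, 0, 0],
    [0, 0, 0],
  ],
  twist=[
    [0, 0, 0.7],
    [0, 0, 0.7],
    [0, 0, 0.4],
    [0, 0, 0],
  ],
  gripper=[-0.08, -0.08, -0.08, -0.08],
)

```text
time: 14.85
tool_pos: [0.5094, -0.0567, 0.2759]
ee_rot: [-3.141, -0.0, 1.647]
wrist_force: [-0.1, -1.0, -1.3]
width: 0.0433
finger_force: 12.5
```

```bash
python3 - <<'E'
from bench import robot
o=robot.get_obs();print(o['wrist_force'],o['wrist_torque'],o['tool_pos'],o['ee_rot'])
E
```

```text
[-0.14497331 -0.98805393 -1.32246537] [-0.08003042  0.12456449  1.01725317] [ 0.50943338 -0.05668607  0.27586428] [-3.14052166e+00 -1.57225967e-05  1.64738304e+00]
```

Emit:
play_rows(
  translation=[
    [0, 0, 0],
    [0, 0, 0],
    [0, 0, 0],
  ],
  twist=[
    [0, 0, 0.4],
    [0, 0, 0],
    [0, 0, 0],
  ],
  gripper=[-0.08, -0.08, -0.08],
)

```text
time: 15.15
tool_pos: [0.5092, -0.0567, 0.2759]
ee_rot: [-3.14, 0.0, 1.609]
wrist_force: [-2.6, -0.6, 0.4]
width: 0.0439
finger_force: 32.4
```

Emit:
play_rows(
  translation=[
    [0, 0, 0],
    [0, 0, 0],
    [0, 0, -0.3],
    [0, 0, -0.6],
    [0, 0, -1],
    [0, 0, -1],
    [0, 0, -0.7],
    [0, 0, 0],
  ],
  twist=[
    [0, 0, -0.8],
    [0, 0, -0.5],
    [0, 0, 0],
    [0, 0, 0],
    [0, 0, 0],
    [0, 0, 0],
    [0, 0, 0],
    [0, 0, 0],
  ],
  gripper=[-0.08, -0.08, -0.08, -0.08, -0.08, -0.08, -0.08, -0.08],
)

```text
time: 15.95
tool_pos: [0.5099, -0.0571, 0.4272]
ee_rot: [3.129, 0.004, 1.732]
wrist_force: [1.2, -1.0, 0.8]
width: 0.0434
finger_force: 0.0
```

Emit:
play_rows(
  translation=[
    [1, -0.5, 0],
    [1, -0.5, 0],
    [1, -0.5, 0],
    [1, -0.5, 0],
    [1, -0.5, 0],
    [1, -0.5, 0],
    [1, -0.5, 0],
    [0, 0, 0],
  ],
  twist=[
    [0, 0, 0],
    [0, 0, 0],
    [0, 0, 0],
    [0, 0, 0],
    [0, 0, 0],
    [0, 0, 0],
    [0, 0, 0],
    [0, 0, 0],
  ],
  gripper=[-0.08, -0.08, -0.08, -0.08, -0.08, -0.08, -0.08, -0.08],
)

```text
time: 16.75
tool_pos: [0.3228, 0.1994, 0.4199]
ee_rot: [-3.141, -0.002, 1.741]
wrist_force: [0.2, -1.5, 0.2]
width: 0.0429
finger_force: 0.0
```

```bash
python3 - <<'E'
from bench import robot
import cv2,numpy as np
m=robot.camera_model('top');K=np.array(m['camera_matrix']);d=np.array([m['k1'],0,0,0,0.]);rv=np.array(m['rvec'],float);tv=np.array(m['tvec'],float)
im=robot.snapshot('top')[:,:,::-1].copy()
yaw=.35;h=np.array([.635,-.0115,.066]);c,s=np.cos(yaw),np.sin(yaw);Rz=np.array([[c,-s,0],[s,c,0],[0,0,1]])
N=240;g=(np.arange(N)-N/2)*.0005
P=np.array([[[-.135-v,-u,.020] for u in g] for v in g]).reshape(-1,3)@Rz.T+h
p=cv2.projectPoints(P,rv,tv,K,d)[0].reshape(N,N,2).astype(np.float32)
G=cv2.cvtColor(cv2.remap(im,p[...,0],p[...,1],cv2.INTER_CUBIC),cv2.COLOR_BGR2GRAY).astype(float)
w=cv2.GaussianBlur(G[70:171],(0,0),2)[:,60:180];dg=np.gradient(w,axis=1);y=np.arange(101)
for q in(dg[:,5:60].argmin(1)+5,dg[:,60:115].argmax(1)+60):
    f=np.polyfit(y,q,1);k=abs(q-np.polyval(f,y))<4;print(np.degrees(np.arctan(np.polyfit(y[k],q[k],1)[0])),k.sum())
cv2.imwrite('pics/t4.png',cv2.resize(im[110:260,190:390],None,fx=3,fy=3))
for n in('panel_edge','amber_bottle','dropper_bottle','label_tape','beaker_50'):print(n,[np.round(x['centre'],3) for x in robot.spot_point(n,'top')[:1]])
E
```

```text
-0.9869781699912691 101
-0.786140858917577 101
panel_edge [array([ 0.438, -0.082,  0.076])]
amber_bottle [array([ 0.679, -0.203, -0.001])]
dropper_bottle [array([ 0.5  ,  0.111, -0.   ])]
label_tape [array([ 0.557, -0.244, -0.002])]
beaker_50 [array([0.568, 0.157, 0.002])]
```

View pics/t4.png

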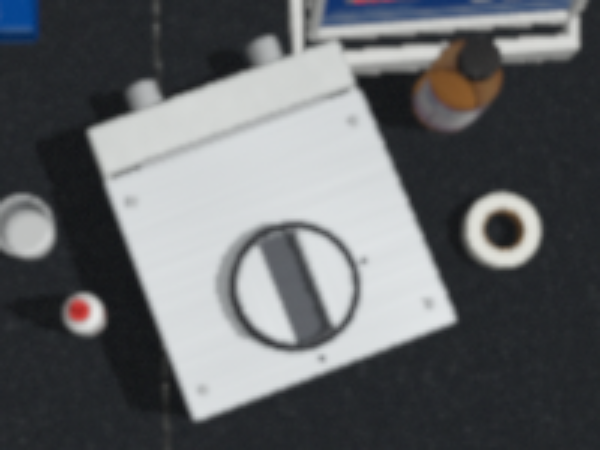

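The slot now points along the housing's x, 0.9° cw, which matches the 0.8° slant of the hinge seam. The panel is flat and the bystanders haven't moved, so I'm handing the job in.

```bash
python3 -c "
from bench import robot
print(robot.close_job())"
```

```text
the job is handed in; nothing more can be done
None
```

The panel is pushed home and looks locked: the last top view has the fastener within about 1° of its stop, the panel flat and the bystanders where they stood. It took a second pass because the first left the fastener 5–7° short. The job is handed in; no verdict came back.

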